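# Kit the printed frame connectors

## Task

Take the four white printed frame connectors (straight, elbow, tee and cross) off the black build plate and put each one on the round dark pad that shows its outline: lying flat inside the drawn outline, turned the way it is drawn, and released. Leave the small brass nozzle on the plate and the little amber pot among the pads where they stand.

Things in the scene. Friction and masses are not known exactly. Their poses are not given: they have to be found in the camera images.
- straight: straight connector: a plain bar 100 x 22 x 26 mm (x, y, z). White plastic, arms 22 mm wide and 26 mm high, loose, lying flat on the black build plate, z up. Origin: centre of its underside, bar along x. A half turn looks the same. About 30 g.
- elbow: elbow (L-shaped) connector. White plastic, arms 22 mm wide and 26 mm high, loose, lying flat on the black build plate, z up. Origin: underside, centre of the 22 mm square corner; one arm runs along +x and one along +y, each ending 59 mm from the origin. About 35 g.
- tee: tee (T-shaped) connector. White plastic, arms 22 mm wide and 26 mm high, loose, lying flat on the black build plate, z up. Origin: underside, centre of the crossbar; the crossbar runs along y from -42 to +42 mm, the stem along +x, ending 53 mm from the origin. About 37 g.
- cross: cross (plus-shaped) connector. White plastic, arms 22 mm wide and 26 mm high, loose, lying flat on the black build plate, z up. Origin: underside, centre; four arms along +x, -x, +y, -y, each ending 42 mm from the origin. A quarter turn looks the same. About 42 g.
- pad_straight: fixed round dark rubber pad, 116 mm across, 4 mm thick, on the plywood board; a white line drawing on its top shows the outline of the straight bar (long along the pad's x; either way round will do). Origin: centre of its underside, z up; the top is at 4 mm. When the connector lies properly in the outline its axes are parallel to the pad's axes and its origin is at (0, 0, 4) mm in the pad's frame.
- pad_elbow: fixed round dark rubber pad, 116 mm across, 4 mm thick, on the plywood board; a white line drawing on its top shows the outline of the elbow. Origin: centre of its underside, z up; the top is at 4 mm. When the connector lies properly in the outline its axes are parallel to the pad's axes and its origin is at (-24, -24, 4) mm in the pad's frame.
- pad_tee: fixed round dark rubber pad, 116 mm across, 4 mm thick, on the plywood board; a white line drawing on its top shows the outline of the tee. Origin: centre of its underside, z up; the top is at 4 mm. When the connector lies properly in the outline its axes are parallel to the pad's axes and its origin is at (-21, 0, 4) mm in the pad's frame.
- pad_cross: fixed round dark rubber pad, 116 mm across, 4 mm thick, on the plywood board; a white line drawing on its top shows the outline of the cross (any quarter turn will do). Origin: centre of its underside, z up; the top is at 4 mm. When the connector lies properly in the outline its axes are parallel to the pad's axes and its origin is at (0, 0, 4) mm in the pad's frame.
- nozzle: bystander: small loose brass nozzle, 24 mm across and 20 mm high, standing on the build plate amid the four connectors. Origin: centre of its underside.
- pot: bystander: small loose amber glass pot with a black lid, 28 mm across and 23 mm high, standing on the plywood board amid the four pads. Origin: centre of its underside.
Mind the look-alikes: they are no part of the job. Leave any purple look-alike of the tee alone.

How it is judged:
By the outcome, as a careful person would: the job done as asked, in the order asked, and still so for the second after the job is handed in, with the robot touching nothing.
It also fails if it takes over 96 s, if anything falls off the work surface, if the arm or the gripper's body presses on something with over 40 N, if the wrist force passes 120 N, or if a joint passes its speed limit or range.

## Robot

A 6-joint arm with a two-finger parallel gripper is mounted at the origin on the work surface. World frame = base frame: x ahead of the robot, y to its left, z up, the work surface at z = 0. Lengths are in m, angles in rad, forces in N, time in s.
With the tool pointing down it reaches from about 0.35 to 0.975 m from the base axis. Payload 4.9 kg.
Tool frame: the origin (TCP) lies midway between the tips of the shut fingers; the grasp point (between the pads) lies behind it (manip.grasp_offset is the y of the grasp point in the tool frame, in m); y points along the fingers, z is the direction in which the jaws open and shut, and the axes are right-handed (so a half turn about y gives the same grasp; the last joint's range is limited). The gripper opens to 85 mm and grips with 20 to 120 N. Pads are 22 mm wide; open, the fingers measure 114 mm over their backs; the gripper's body (76 mm by 85 mm) begins 54 mm behind the grasp point. The pads swing forward as they close: fully open they stand 13 mm farther back than shut.
Start: joints at [1.203, 0.053, 1.613, -0, 1.476, -0.119], TCP at [0.154, 0.606, 0.231] pointing down, gripper open.
Joint ranges: [-3.01, 3.01], [-1.01, 2.22], [0.06, 2.58], [-1.02, 4.17], [0.09, 2.62], [-3.14, 3.14]. Speed limits (rad/s): [2.57, 2.57, 3.14, 3.14, 3.14, 3.14].

## Interface

Orientations are given as a unit quaternion [w, x, y, z].
In Python, from plant import manip gives the robot as it stands. The module is installed in compiled form; this text tells all that it offers.
- The arm moves only by the shell command python3 -m jog 'ROWS'. ROWS is a JSON object of lists of equal length, an entry for each row: "offset": the shift along the world's x, y, z in units of 50 mm (1.0 is 50 mm), a list of three; "angular": the turn, a rotation vector about the world's x, y, z in units of 6 degrees (1.0 is 6 degrees), a list of three; "jaw": the finger opening in mm, from 0 to 85.4. In form: {"offset": [[tx, ty, tz], ...], "angular": [[ax, ay, az], ...], "jaw": [jaw, ...]}. A call has 1 to 12 rows; each row shifts and turns the commanded pose from where the row before left it; what a row does not reach is not made up. A row lasts 1/10 s, in which the tool goes at most 50 mm and 8.59 degrees, less where a joint would pass 70% of its speed; a pose out of reach is approached as far as the arm can. A call is refused whole if a number of a shift passes 1 or a number of a turn 1, either way. A call with a gripper value outside its range is refused whole. The fingers move at their own pace and stop on an object; the grip force is fixed at half the most. Time passes only in rows, so rows that do not move let the fingers close. It gives the time, the measured TCP pose, the force and the opening at its end, in the units of the state.
- manip.state(): the state, without advancing time (a new reading comes with each control period).
- manip.grab_frame(name): name is "side" or "top" or "wrist"; returns the picture (400x640x3 uint8, blue, green, red); there is no depth.
- manip.camera_model(name): a dict with "fx", "fy", "cx", "cy" (pixels), "rvec" (rotation vector, rad) and "tvec" (3), from world to camera coordinates, as OpenCV has them; the wrist camera has in their place "mount" (4x4, takes a point from camera to tool coordinates, whose origin is the TCP and whose axes are the tool frame's). Camera axes: x right, y down, z forward; pixel columns grow to the right and rows downward; lengths in m; the calibration is good to about 2 mm. A picture is of the moment at which its call begins: read the wrist's pose just before it. camera_model takes no time and is no camera call.
- manip.job_done(): hands the job in, once; it reports no verdict.
The state is a dict: "time": time; "joint_pos": joint angles; "joint_vel": joint speeds; "joint_efforts": joint torques, N m; "tool_pos": TCP position; "tool_rot": TCP orientation; "contact_force": force on the tool from outside, world axes, zero at the start; "ft_torque": the same for the moment, N m; "gripper_width": opening from 0.0 (shut) to 1.0 (fully open).
Only numpy, scipy, OpenCV 4.12 (cv2) and the standard library are available. Lean on these libraries where they do the work, as an engineer would, in place of code of your own. Each camera call takes 0.05 s, during which the arm holds its last target.

## Working session

There is one attempt and no reset: what is moved stays moved. The work goes in short steps, Python scripts to look and compute and a shell command to move; the robot and the scene stay as the last step left them, time stands still between calls to the robot, and variables do not carry over. Pictures are saved under pics/ and viewed, and the job is handed in when it is done.

```bash
mkdir -p pics; ls; python3 - <<'E'
from plant import manip
import cv2
s=manip.state();print(s,manip.grasp_offset)
for n in("top","side","wrist"):
    cv2.imwrite(f"pics/{n}0.png",manip.grab_frame(n));print(n,manip.camera_model(n))
E
```

```text
pics
{'time': 0.0, 'joint_pos': array([ 1.20296682e+00,  5.33712548e-02,  1.61432463e+00,  3.07439146e-07,
        1.47599488e+00, -1.19024552e-01]), 'joint_vel': array([-0.00023548,  0.0003763 , -0.0012375 , -0.00013522,  0.00114281,
       -0.00057813]), 'joint_efforts': array([ 1.57435072e-03, -3.93669069e+01, -3.70184362e+01, -2.51794557e-05,
        6.88832137e-03, -6.84465988e-06]), 'tool_pos': array([0.15368812, 0.60515429, 0.2300358 ]), 'tool_rot': array([-0.70092196,  0.70236176, -0.08791798,  0.08756018]), 'contact_force': array([-0.18581814, -0.83148103, -0.11173573]), 'ft_torque': array([-0.02440329, -0.01634183, -0.00258849]), 'gripper_width': 0.997858326889034} -0.0187
top {'fx': 453.510969358465, 'fy': 453.510969358465, 'cx': 318.00514402149196, 'cy': 196.10349297051846, 'rvec': array([ 2.17070471, -2.15607434,  0.12949105]), 'tvec': array([0.22298462, 0.4129242 , 1.35373404])}
side {'fx': 471.9562663448831, 'fy': 471.9562663448831, 'cx': 324.80046700241644, 'cy': 202.59976590113084, 'rvec': array([ 2.41089758, -0.31682099,  0.14401516]), 'tvec': array([-0.33510231,  0.28879816,  1.18468361])}
wrist {'fx': 324.26406326194285, 'fy': 324.26406326194285, 'cx': 319.6599419044531, 'cy': 199.51853898685206, 'mount': array([[-9.07463229e-04,  9.58958895e-01,  2.83543672e-01,
        -7.06080359e-02],
       [ 9.33447400e-04, -2.83542853e-01,  9.58959112e-01,
        -1.41288706e-01],
       [ 9.99999153e-01,  1.13489324e-03, -6.37832975e-04,
         1.18275990e-03],
       [ 0.00000000e+00,  0.00000000e+00,  0.00000000e+00,
         1.00000000e+00]])}
```

View pics/top0.png

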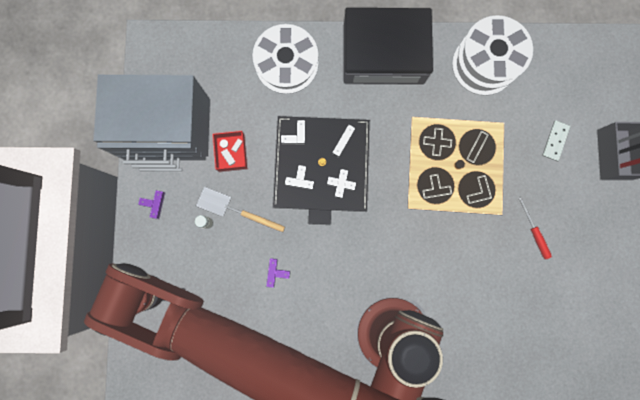

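View pics/side0.png

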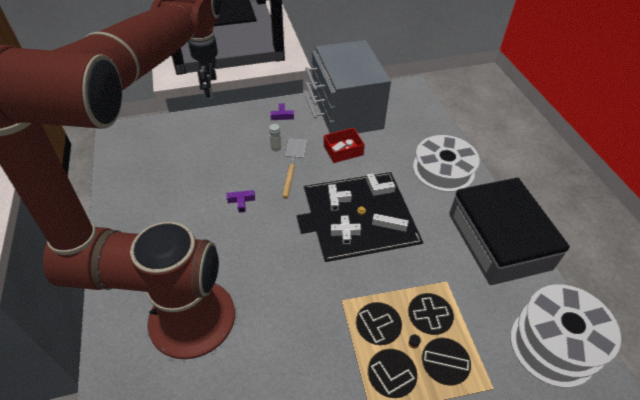

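View pics/wrist0.png

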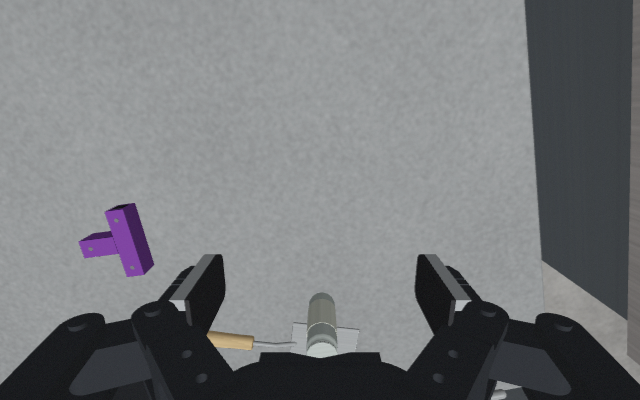

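```bash
cat > h.py <<'E'
from plant import manip
import cv2, numpy as np
from scipy.spatial.transform import Rotation as R
def q2R(q): return R.from_quat([q[1],q[2],q[3],q[0]]).as_matrix()
def campose(n,s=None):
    m=manip.camera_model(n)
    K=np.array([[m['fx'],0,m['cx']],[0,m['fy'],m['cy']],[0,0,1]])
    if 'mount' in m:
        T=np.eye(4);T[:3,:3]=q2R(s['tool_rot']);T[:3,3]=s['tool_pos'];T=T@m['mount']
        return K,T[:3,:3],T[:3,3]
    Rm=cv2.Rodrigues(m['rvec'])[0]
    return K,Rm.T,-Rm.T@m['tvec']
def cast(px,z,P):
    K,Rc,c=P
    px=np.atleast_2d(px).astype(float)
    d=(Rc@np.linalg.inv(K)@np.c_[px,np.ones(len(px))].T).T
    return c+d*((z-c[2])/d[:,2])[:,None]
def proj(X,P):
    K,Rc,c=P
    u=(K@Rc.T@(np.atleast_2d(X)-c).T).T
    return u[:,:2]/u[:,2:]
E
python3 - <<'E'
from h import *
P=campose("top")
for n,px in dict(elbow=(293,132),straight=(344,140),tee=(299,180),cross=(341,182),nozzle=(322,162),pcross=(436,142),pstr=(478,147),ptee=(436,187),pelb=(477,188),pot=(459,164)).items(): print(n,cast(px,0.02,P).round(3))
im=cv2.imread("pics/top0.png")[100:230,200:520]
cv2.imwrite("pics/crop0.png",cv2.resize(im,None,fx=2.5,fy=2.5,interpolation=cv2.INTER_CUBIC))
print(q2R(manip.state()['tool_rot']).round(3))
E
```

```text
elbow [[0.611 0.304 0.02 ]]
straight [[0.587 0.147 0.02 ]]
tee [[0.461 0.284 0.02 ]]
cross [[0.456 0.156 0.02 ]]
nozzle [[0.517 0.214 0.02 ]]
pcross [[ 0.583 -0.138  0.02 ]]
pstr [[ 0.568 -0.267  0.02 ]]
ptee [[ 0.442 -0.135  0.02 ]]
pelb [[ 0.44 -0.26  0.02]]
pot [[ 0.514 -0.207  0.02 ]]
[[ 0.969 -0.001  0.246]
 [-0.246 -0.002  0.969]
 [-0.    -1.    -0.002]]
```

View pics/crop0.png

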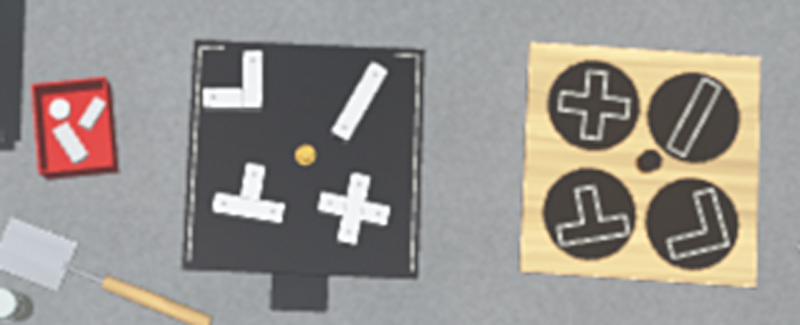

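```bash
python3 -m jog '{"offset":[[0.7,-0.66,0.12],[0.7,-0.66,0.12],[0.7,-0.66,0.12],[0.7,-0.66,0.12],[0.7,-0.66,0.12],[0.7,-0.66,0.12],[0.7,-0.66,0.12],[0.7,-0.66,0.12],[0.7,-0.66,0.12],[0.7,-0.66,0.12],[0.7,-0.66,0.12],[0.6,-0.66,0.12]],"angular":[[0,0,0.2],[0,0,0.2],[0,0,0.2],[0,0,0.2],[0,0,0.2],[0,0,0.2],[0,0,0.2],[0,0,0.2],[0,0,0.2],[0,0,0.2],[0,0,0.2],[0,0,0.17]],"jaw":[85,85,85,85,85,85,85,85,85,85,85,85]}'
python3 -m jog '{"offset":[[0,0,0],[0,0,0],[0,0,0]],"angular":[[0,0,0],[0,0,0],[0,0,0]],"jaw":[85,85,85]}'
python3 - <<'E'
from h import *
import pickle
s=manip.state();im=manip.grab_frame("wrist")
cv2.imwrite("pics/w1.png",im);pickle.dump(s,open("w1.pkl","wb"))
print(s['tool_pos'],q2R(s['tool_rot']).round(3),s['joint_vel'].round(3))
E
```

```text
time: 1.35
tool_pos: [0.5701, 0.2079, 0.303]
tool_rot: [-0.707, 0.707, -0.0, -0.0]
contact_force: [-1.0, 0.1, 0.2]
gripper_width: 0.992
time: 1.65
tool_pos: [0.5682, 0.2104, 0.3027]
tool_rot: [0.707, -0.707, 0.0, 0.0]
contact_force: [0.3, -0.1, 1.1]
gripper_width: 0.995
[0.5681501  0.21035506 0.30273809] [[ 1.    -0.001 -0.   ]
 [ 0.     0.     1.   ]
 [-0.001 -1.     0.   ]] [ 0.017 -0.008  0.005 -0.005 -0.001 -0.003]
```

View pics/w1.png

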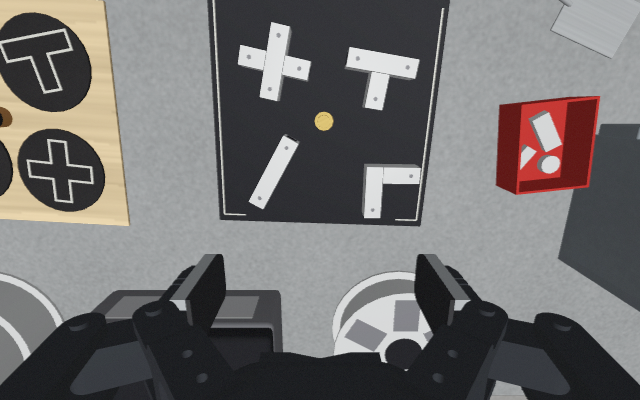

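The wrist view shows the plate. Cross is at (275,62), tee at (382,72), straight at (273,172), elbow at (385,188) and the nozzle at (324,121). The tray scraps at (545,140) are not part of the job. Next I'll look at the pads.

```bash
python3 -m jog '{"offset":[[0,-0.7,0],[0,-0.7,0],[0,-0.7,0],[0,-0.7,0],[0,-0.7,0],[0,-0.7,0],[0,-0.7,0],[0,-0.7,0],[0,-0.7,0],[0,-0.7,0],[0,-0.7,0],[0,-0.6,0]],"angular":[[0,0,0],[0,0,0],[0,0,0],[0,0,0],[0,0,0],[0,0,0],[0,0,0],[0,0,0],[0,0,0],[0,0,0],[0,0,0],[0,0,0]],"jaw":[85,85,85,85,85,85,85,85,85,85,85,85]}'
python3 -m jog '{"offset":[[0,0,0],[0,0,0],[0,0,0]],"angular":[[0,0,0],[0,0,0],[0,0,0]],"jaw":[50,50,50]}'
python3 - <<'E'
from h import *
import pickle
s=manip.state();im=manip.grab_frame("wrist")
cv2.imwrite("pics/w2.png",im);pickle.dump(s,open("w2.pkl","wb"))
print(s['tool_pos'],q2R(s['tool_rot']).round(3),s['joint_vel'].round(3))
E
```

```text
time: 2.9
tool_pos: [0.5687, -0.2053, 0.3032]
tool_rot: [-0.707, 0.707, 0.0, -0.0]
contact_force: [-0.3, -0.2, -0.4]
gripper_width: 0.997
time: 3.2
tool_pos: [0.569, -0.2036, 0.3033]
tool_rot: [0.707, -0.707, -0.0, 0.001]
contact_force: [-0.6, 0.1, 0.8]
gripper_width: 0.585
[ 0.56900858 -0.20359112  0.30325642] [[ 1.    -0.    -0.001]
 [ 0.001  0.     1.   ]
 [-0.    -1.     0.   ]] [ 0.004 -0.001 -0.002 -0.004 -0.001 -0.001]
```

View pics/w2.png

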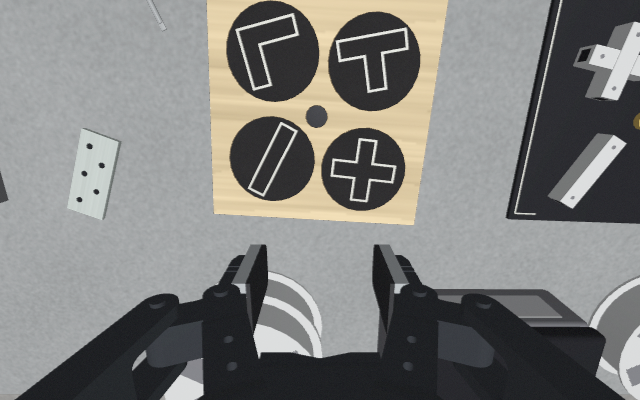

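```bash
cat >> h.py <<'E'
a=.011
SH=dict(
 straight=np.array([[-.05,-a],[.05,-a],[.05,a],[-.05,a]]),
 elbow=np.array([[-a,-a],[.059,-a],[.059,a],[a,a],[a,.059],[-a,.059]]),
 tee=np.array([[-a,-.042],[a,-.042],[a,-a],[.053,-a],[.053,a],[a,a],[a,.042],[-a,.042]]),
 cross=np.array([[a,a],[a,.042],[-a,.042],[-a,a],[-.042,a],[-.042,-a],[-a,-a],[-a,-.042],[a,-.042],[a,-a],[.042,-a],[.042,a]]))
def fit(M,W):
    # similarity fit over cyclic shifts; returns origin, yaw deg, scale, rms
    best=None
    mm=M[:,0]+1j*M[:,1]
    for V in (W,W[::-1]):
        w0=V[:,0]+1j*V[:,1]
        for k in range(len(M)):
            w=np.roll(w0,k); mc,wc=mm.mean(),w.mean()
            s=np.sum(np.conj(mm-mc)*(w-wc))/np.sum(abs(mm-mc)**2)
            t=wc-s*mc; r=np.sqrt(np.mean(abs(s*mm+t-w)**2))
            if best is None or r<best[3]-1e-6: best=((t.real,t.imag),np.degrees(np.angle(s)),abs(s),r)
    return best
def corners(c,n):
    # polygon then refine by intersecting line fits to the edges
    L=cv2.arcLength(c,True)
    for e in np.linspace(.006,.06,40):
        p=cv2.approxPolyDP(c,e*L,True)[:,0]
        if len(p)<=n: break
    if len(p)!=n: return None
    pts=c[:,0].astype(float); idx=[int(np.argmin(np.abs(pts-q).sum(1))) for q in p]
    lines=[]
    for i in range(n):
        i0,i1=idx[i],idx[(i+1)%n]
        seg=pts[i0:i1+1] if i1>i0 else np.r_[pts[i0:],pts[:i1+1]]
        m=max(1,len(seg)//6); seg=seg[m:-m] if len(seg)>2*m+2 else seg
        lines.append(cv2.fitLine(seg.astype(np.float32),cv2.DIST_HUBER,0,.01,.01).ravel())
    out=[]
    for i in range(n):
        l1,l2=lines[i-1],lines[i]
        A=np.array([[l1[0],-l2[0]],[l1[1],-l2[1]]]);t=np.linalg.solve(A,l2[2:]-l1[2:])
        out.append(l1[2:]+t[0]*l1[:2])
    return np.array(out)
def upc(mask,n,k=4):
    b=cv2.resize(mask,None,fx=k,fy=k,interpolation=cv2.INTER_CUBIC)
    return b
E
cat > meas.py <<'E'
from h import *
import pickle
k=4
def up(im): return cv2.resize(im,None,fx=k,fy=k,interpolation=cv2.INTER_CUBIC)
def dn(p): return (p+.5)/k-.5
im=cv2.imread("pics/w1.png");s=pickle.load(open("w1.pkl","rb"));P=campose("wrist",s)
g=up(cv2.cvtColor(im,cv2.COLOR_BGR2GRAY));g[:, :210*k]=0;g[:,450*k:]=0;g[222*k:]=0
print("gray samples",[int(g[y*k,x*k]) for x,y in((275,62),(382,65),(300,165),(373,195),(378,213))])
_,m=cv2.threshold(g,180,255,0)
cs,_=cv2.findContours(m,cv2.RETR_EXTERNAL,cv2.CHAIN_APPROX_NONE)
seeds=dict(cross=(275,62),tee=(376,75),straight=(273,172),elbow=(373,180))
dbg=im.copy()
for n,sd in seeds.items():
    c=max((c for c in cs if cv2.pointPolygonTest(c,(sd[0]*k,sd[1]*k),False)>0),key=cv2.contourArea)
    q=corners(c,len(SH[n]))
    if q is None: print(n,"corners?");continue
    q=dn(q)
    for x in q: cv2.circle(dbg,tuple(int(v) for v in x),2,(0,0,255),-1)
    for z in(.026,.03,.034): 
        f=fit(SH[n],cast(q,z,P)[:,:2]);print(n,z,np.round(f[0],4),round(f[1],2),round(f[2],4),round(f[3]*1e3,2))
cv2.imwrite("pics/dbg1.png",dbg)
im=cv2.imread("pics/w2.png");s=pickle.load(open("w2.pkl","rb"));P=campose("wrist",s)
gg=cv2.cvtColor(im,cv2.COLOR_BGR2GRAY);hsv=cv2.cvtColor(im,cv2.COLOR_BGR2HSV)
G=up(gg); seeds=dict(elbow=(273,51),tee=(374,60),straight=(272,158),cross=(363,169))
dbg=im.copy()
_,m=cv2.threshold(G,100,255,0)
for n,sd in seeds.items():
    inv=255-m
    cs,hh=cv2.findContours(inv,cv2.RETR_CCOMP,cv2.CHAIN_APPROX_NONE)
    # disk outer contour
    o=[i for i,c in enumerate(cs) if hh[0][i][3]<0 and cv2.pointPolygonTest(c,(sd[0]*k,sd[1]*k),False)>0 and cv2.contourArea(c)>3000*k*k]
    o=o[0]; disk=cv2.convexHull(cs[o])
    e=cv2.fitEllipse(disk)
    dp=dn(disk[:,0].astype(float))
    for z in(.016,.02,.024):
        w=cast(dp,z,P)[:,:2]; (cx,cy),r=cv2.minEnclosingCircle((w*1000).astype(np.float32))
        A=np.c_[2*w,np.ones(len(w))];sol=np.linalg.lstsq(A,(w**2).sum(1),rcond=None)[0]
        print("disk",n,z,sol[:2].round(4),"diam",round(2e3*np.sqrt(sol[2]+sol[:2]@sol[:2]),1))
    holes=[cs[i] for i in range(len(cs)) if hh[0][i][3]==o]
    outer=max(holes,key=cv2.contourArea)
    ins=[c for i,c in enumerate(cs) if hh[0][i][3]<0 and i!=o and cv2.pointPolygonTest(outer,tuple(float(v) for v in c[0,0]),False)>0]
    inner=max(ins,key=cv2.contourArea)
    for nm,c in(("out",outer),("in",inner)):
        q=corners(c,len(SH[n]))
        if q is None: print(n,nm,"corners?");continue
        q=dn(q)
        for x in q: cv2.circle(dbg,tuple(int(v) for v in x),1,(0,0,255),-1)
        for z in(.016,.02,.024): 
            f=fit(SH[n],cast(q,z,P)[:,:2]);print("pad",n,nm,z,np.round(f[0],4),round(f[1],2),round(f[2],4),round(f[3]*1e3,2))
cv2.imwrite("pics/dbg2.png",dbg)
E
python3 meas.py
```

```text
gray samples [226, 228, 50, 222, 221]
cross 0.026 [0.4501 0.156 ] 77.74 0.997 0.45
cross 0.03 [0.4505 0.1565] 77.74 0.9874 0.45
cross 0.034 [0.451 0.157] 77.74 0.9779 0.44
tee 0.026 [0.4502 0.2856] -9.29 0.999 0.45
tee 0.03 [0.4506 0.2849] -9.29 0.9894 0.45
tee 0.034 [0.4511 0.2842] -9.29 0.9799 0.44
straight 0.026 [0.5849 0.1489] -29.4 1.0017 0.46
straight 0.03 [0.584  0.1495] -29.4 0.9921 0.45
straight 0.034 [0.5832 0.1501] -29.4 0.9825 0.45
elbow 0.026 [0.5873 0.2828] -0.61 0.9971 0.72
elbow 0.03 [0.5864 0.2821] -0.61 0.9876 0.71
elbow 0.034 [0.5856 0.2814] -0.61 0.978 0.7
disk elbow 0.016 [ 0.4394 -0.2607] diam 112.7
disk elbow 0.02 [ 0.4399 -0.2602] diam 111.6
disk elbow 0.024 [ 0.4405 -0.2596] diam 110.6
pad elbow out 0.016 [ 0.4217 -0.2898] 13.97 1.0337 1.93
pad elbow out 0.02 [ 0.4224 -0.2889] 13.97 1.024 1.91
pad elbow out 0.024 [ 0.4231 -0.2881] 13.97 1.0144 1.89
pad elbow in 0.016 [ 0.4222 -0.2891] 14.01 0.9307 1.92
pad elbow in 0.02 [ 0.4229 -0.2883] 14.01 0.922 1.9
pad elbow in 0.024 [ 0.4236 -0.2875] 14.01 0.9133 1.88
disk tee 0.016 [ 0.4505 -0.137 ] diam 112.6
disk tee
[... 657 characters left out ...]
traight out 0.024 [ 0.5693 -0.2658] -28.58 1.0146 1.78
pad straight in 0.016 [ 0.5705 -0.2669] -28.52 0.9321 1.65
pad straight in 0.02 [ 0.5698 -0.2663] -28.52 0.9234 1.63
pad straight in 0.024 [ 0.5691 -0.2657] -28.52 0.9147 1.62
disk cross 0.016 [ 0.5843 -0.1453] diam 112.5
disk cross 0.02 [ 0.5835 -0.1458] diam 111.4
disk cross 0.024 [ 0.5827 -0.1464] diam 110.4
pad cross out 0.016 [ 0.5847 -0.145 ] 173.62 1.0526 1.79
pad cross out 0.02 [ 0.5839 -0.1455] 173.62 1.0428 1.77
pad cross out 0.024 [ 0.5831 -0.146 ] 173.62 1.033 1.75
pad cross in 0.016 [ 0.5847 -0.145 ] 83.62 0.9097 1.79
pad cross in 0.02 [ 0.5839 -0.1455] 83.62 0.9012 1.77
pad cross in 0.024 [ 0.5831 -0.1461] 83.62 0.8927 1.76
```

```bash
python3 -m jog '{"offset":[[0.03,0.7,0],[0.03,0.7,0],[0.03,0.7,0],[0.03,0.7,0],[0.03,0.7,0],[0.03,0.7,0],[0.03,0.7,0],[0.03,0.7,0],[0.03,0.7,0],[0.04,0.76,0],[0,0,-0.8],[0,0,-0.9]],"angular":[[0,0,-0.49],[0,0,-0.49],[0,0,-0.49],[0,0,-0.49],[0,0,-0.49],[0,0,-0.49],[0,0,-0.49],[0,0,-0.49],[0,0,-0.49],[0,0,-0.49],[0,0,0],[0,0,0]],"jaw":[45,45,45,45,45,45,45,45,45,45,45,45]}'
python3 -m jog '{"offset":[[0,0,-0.9],[0,0,-0.9],[0,0,-0.9],[0,0,-0.6],[0,0,0],[0,0,0]],"angular":[[0,0,0],[0,0,0],[0,0,0],[0,0,0],[0,0,0],[0,0,0]],"jaw":[45,45,45,45,45,45]}'
python3 - <<'E'
from h import *
s=manip.state();im=manip.grab_frame("wrist")
cv2.imwrite("pics/w3.png",im)
Rm=q2R(s['tool_rot']);print(s['tool_pos'],np.degrees(np.arctan2(Rm[1,0],Rm[0,0])),Rm[2])
E
```

```text
time: 4.45
tool_pos: [0.5853, 0.1507, 0.2205]
tool_rot: [0.685, -0.683, 0.176, -0.18]
contact_force: [0.7, 0.3, -0.7]
gripper_width: 0.531
time: 5.05
tool_pos: [0.5842, 0.1486, 0.0538]
tool_rot: [0.684, -0.684, 0.179, -0.179]
contact_force: [1.5, -0.7, 0.9]
gripper_width: 0.527
[0.58420212 0.14859997 0.05381092] -29.362653014098115 [-1.36013880e-04 -9.99999991e-01  9.79661026e-07]
```

View pics/w3.png

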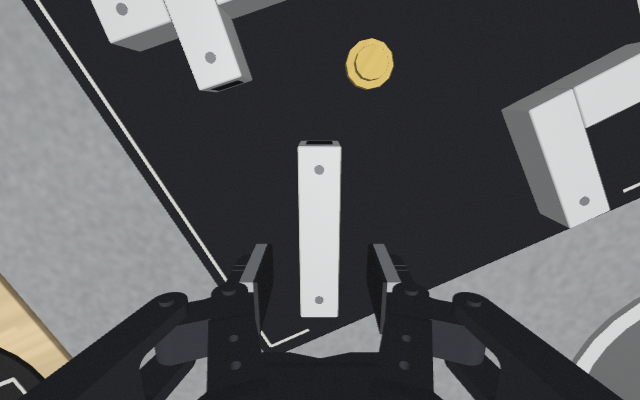

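The bar is centred between the fingers at column 320, so I'll descend.

```bash
python3 -m jog '{"offset":[[0,0,-0.4],[0,0,-0.3],[0,0,-0.12],[0,0,-0.06],[0,0,0]],"angular":[[0,0,0],[0,0,0],[0,0,0],[0,0,0],[0,0,0]],"jaw":[45,45,45,45,45]}'
python3 -m jog '{"offset":[[0,0,0],[0,0,0],[0,0,0],[0,0,0],[0,0,0],[0,0,0]],"angular":[[0,0,0],[0,0,0],[0,0,0],[0,0,0],[0,0,0],[0,0,0]],"jaw":[12,12,12,12,12,12]}'
```

```text
time: 5.6
tool_pos: [0.5846, 0.1478, 0.0095]
tool_rot: [0.684, -0.684, 0.18, -0.18]
contact_force: [1.0, 0.2, 0.5]
gripper_width: 0.531
time: 6.2
tool_pos: [0.5853, 0.1478, 0.0103]
tool_rot: [0.684, -0.684, 0.179, -0.18]
contact_force: [1.3, 0.3, 5.1]
gripper_width: 0.24
```

```bash
python3 -m jog '{"offset":[[0,0,0.3],[0,0,0.7],[0,0,0.7],[0,0,0.7],[0,0,0]],"angular":[[0,0,0],[0,0,0],[0,0,0],[0,0,0],[0,0,0]],"jaw":[12,12,12,12,12]}'
python3 -m jog '{"offset":[[-0.02,-0.4,0],[-0.02,-0.7,0],[-0.02,-0.8,0],[-0.02,-0.8,0],[-0.02,-0.8,0],[-0.02,-0.8,0],[-0.02,-0.8,0],[-0.02,-0.8,0],[-0.02,-0.8,0],[-0.02,-0.8,0],[-0.03,-0.5,0],[-0.03,-0.34,0]],"angular":[[0,0,0],[0,0,0],[0,0,0],[0,0,0],[0,0,0],[0,0,0.1],[0,0,0.04],[0,0,0],[0,0,0],[0,0,0],[0,0,0],[0,0,0]],"jaw":[12,12,12,12,12,12,12,12,12,12,12,12]}'
python3 -m jog '{"offset":[[0,0,0],[0,0,-0.8],[0,0,-0.6],[0,0,-0.2],[0,0,0],[0,0,0]],"angular":[[0,0,0],[0,0,0],[0,0,0],[0,0,0],[0,0,0],[0,0,0]],"jaw":[12,12,12,12,12,12]}'
python3 - <<'E'
from h import *
s=manip.state();im=manip.grab_frame("wrist")
cv2.imwrite("pics/w4.png",im)
cv2.imwrite("pics/s4.png",manip.grab_frame("side"))
Rm=q2R(s['tool_rot']);print(s['tool_pos'],np.degrees(np.arctan2(Rm[1,0],Rm[0,0])),Rm[2])
E
```

```text
time: 6.7
tool_pos: [0.5879, 0.1482, 0.1364]
tool_rot: [0.685, -0.682, 0.176, -0.183]
contact_force: [0.2, 0.8, 0.6]
gripper_width: 0.246
time: 7.9
tool_pos: [0.5704, -0.2709, 0.1285]
tool_rot: [0.685, -0.685, 0.176, -0.175]
contact_force: [-0.5, 0.3, -1.4]
gripper_width: 0.245
time: 8.5
tool_pos: [0.5723, -0.269, 0.0506]
tool_rot: [-0.685, 0.685, -0.174, 0.175]
contact_force: [-0.1, 0.8, 0.0]
gripper_width: 0.246
[ 0.57229587 -0.26899839  0.05063312] -28.54602182965396 [ 1.65594490e-03 -9.99998628e-01  2.93013060e-05]
```

View pics/w4.png

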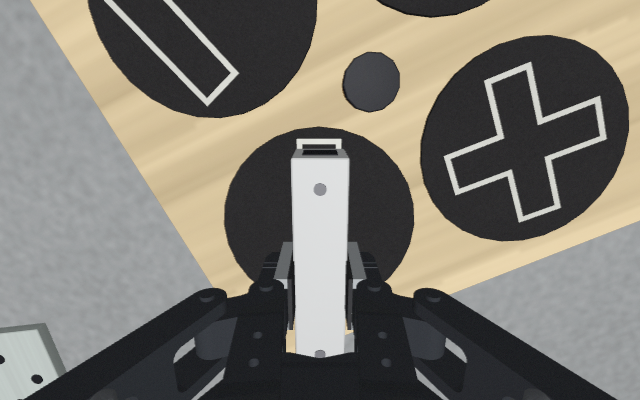

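View pics/s4.png

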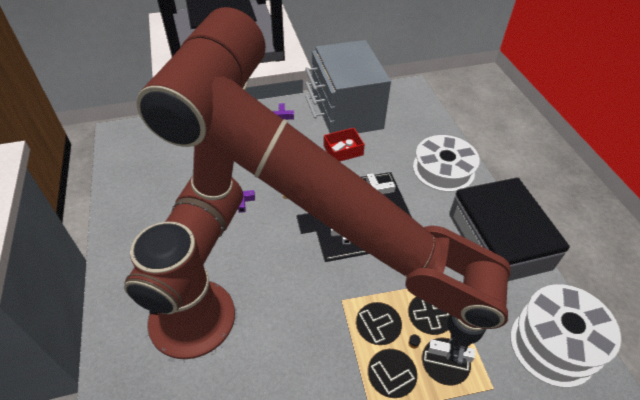

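```bash
python3 -m jog '{"offset":[[0,0,-0.3],[0,0,-0.2],[0,0,-0.06],[0,0,0],[0,0,0]],"angular":[[0,0,0],[0,0,0],[0,0,0],[0,0,0],[0,0,0]],"jaw":[12,12,12,12,12]}'
python3 -m jog '{"offset":[[0,0,-0.04],[0,0,0]],"angular":[[0,0,0],[0,0,0]],"jaw":[12,12]}'
python3 -m jog '{"offset":[[0,0,-0.04],[0,0,0]],"angular":[[0,0,0],[0,0,0]],"jaw":[12,12]}'
python3 - <<'E'
from h import *
cv2.imwrite("pics/w5.png",manip.grab_frame("wrist"))
E
```

```text
time: 9.1
tool_pos: [0.5713, -0.2693, 0.0211]
tool_rot: [0.685, -0.685, 0.175, -0.175]
contact_force: [0.4, 1.1, -0.1]
gripper_width: 0.244
time: 9.3
tool_pos: [0.5715, -0.2694, 0.0194]
tool_rot: [-0.685, 0.685, -0.175, 0.175]
contact_force: [0.4, -0.1, 0.4]
gripper_width: 0.244
time: 9.5
tool_pos: [0.5713, -0.2692, 0.0172]
tool_rot: [0.685, -0.685, 0.175, -0.175]
contact_force: [0.3, 0.1, -0.4]
gripper_width: 0.241
```

View pics/w5.png

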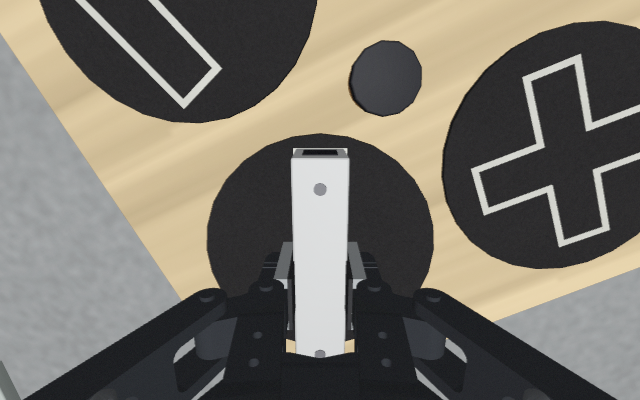

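Nearly down; I'll take finer steps to contact.

```bash
for i in 1 2; do :; done; python3 -m jog '{"offset":[[0,0,-0.03],[0,0,0]],"angular":[[0,0,0],[0,0,0]],"jaw":[12,12]}'
python3 -m jog '{"offset":[[0,0,-0.03],[0,0,0]],"angular":[[0,0,0],[0,0,0]],"jaw":[12,12]}'
```

```text
time: 9.75
tool_pos: [0.5713, -0.2692, 0.0156]
tool_rot: [0.685, -0.685, 0.175, -0.175]
contact_force: [-0.6, 0.9, -0.2]
gripper_width: 0.242
time: 9.95
tool_pos: [0.5712, -0.2692, 0.014]
tool_rot: [0.685, -0.685, 0.175, -0.174]
contact_force: [1.0, -0.3, -0.6]
gripper_width: 0.246
```

```bash
python3 -m jog '{"offset":[[0,0,-0.02],[0,0,0]],"angular":[[0,0,0],[0,0,0]],"jaw":[12,12]}'
python3 -m jog '{"offset":[[0,0,-0.02],[0,0,0]],"angular":[[0,0,0],[0,0,0]],"jaw":[12,12]}'
python3 - <<'E'
from h import *
cv2.imwrite("pics/s6.png",cv2.resize(manip.grab_frame("side")[280:400,330:510],None,fx=4,fy=4,interpolation=2))
E
```

```text
time: 10.15
tool_pos: [0.5713, -0.2692, 0.0131]
tool_rot: [0.685, -0.685, 0.175, -0.175]
contact_force: [0.1, -0.5, -0.7]
gripper_width: 0.242
time: 10.35
tool_pos: [0.5713, -0.2692, 0.0121]
tool_rot: [0.685, -0.685, 0.175, -0.175]
contact_force: [0.8, 0.6, -0.9]
gripper_width: 0.246
```

View pics/s6.png

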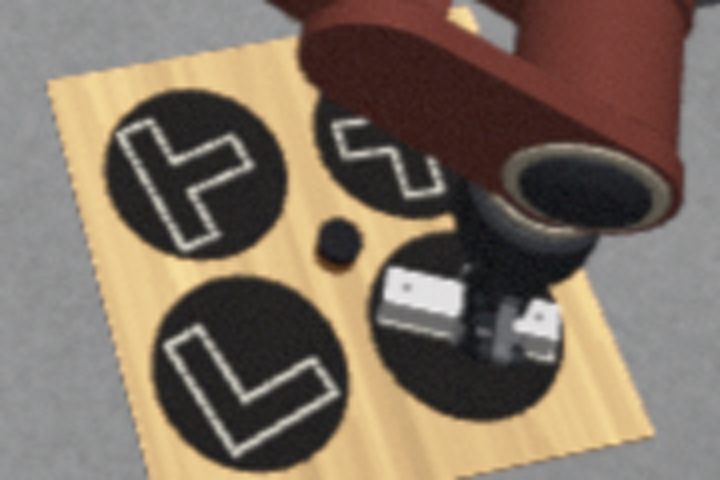

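```bash
python3 -m jog '{"offset":[[0,0,-0.02],[0,0,0]],"angular":[[0,0,0],[0,0,0]],"jaw":[12,12]}'
python3 -m jog '{"offset":[[0,0,-0.02],[0,0,0]],"angular":[[0,0,0],[0,0,0]],"jaw":[12,12]}'
```

```text
time: 10.6
tool_pos: [0.5715, -0.2693, 0.0114]
tool_rot: [-0.685, 0.685, -0.175, 0.175]
contact_force: [-0.1, -0.0, -0.4]
gripper_width: 0.244
time: 10.8
tool_pos: [0.5716, -0.2694, 0.0113]
tool_rot: [-0.685, 0.685, -0.175, 0.175]
contact_force: [-2.8, 0.2, 4.9]
gripper_width: 0.243
```

Contact is at TCP z≈0.0115, so I'll release, lift and inspect.

```bash
python3 -m jog '{"offset":[[0,0,0.01],[0,0,0],[0,0,0],[0,0,0],[0,0,0.3],[0,0,0.8],[0,0,0.9],[0,0,0.9],[0,0,0.9],[0,0,0.9],[0,0,0.9],[0,0,0]],"angular":[[0,0,0],[0,0,0],[0,0,0],[0,0,0],[0,0,0],[0,0,0],[0,0,0],[0,0,0],[0,0,0],[0,0,0],[0,0,0],[0,0,0]],"jaw":[45,45,45,45,45,45,45,45,45,45,45,45]}'
python3 -m jog '{"offset":[[-0.1,0.4,0.1],[0,0.5,0.1],[0,0.4,0],[0,0,0],[0,0,0],[0,0,0]],"angular":[[0,0,0.95],[0,0,0.95],[0,0,0.95],[0,0,0.95],[0,0,0.95],[0,0,0]],"jaw":[45,45,45,45,45,45]}'
python3 - <<'E'
from h import *
import pickle
s=manip.state();im=manip.grab_frame("wrist")
cv2.imwrite("pics/w7.png",im);pickle.dump(s,open("w7.pkl","wb"))
Rm=q2R(s['tool_rot']);print(s['tool_pos'],np.degrees(np.arctan2(Rm[1,0],Rm[0,0])),Rm[2])
E
```

```text
time: 12.0
tool_pos: [0.5742, -0.2709, 0.3022]
tool_rot: [-0.683, 0.687, -0.169, 0.18]
contact_force: [1.0, -0.7, 1.2]
gripper_width: 0.528
time: 12.6
tool_pos: [0.5663, -0.204, 0.3014]
tool_rot: [-0.707, 0.707, -0.0, 0.001]
contact_force: [-0.2, 0.5, -0.7]
gripper_width: 0.529
[ 0.56626287 -0.20395765  0.3014196 ] -0.08525261684020555 [ 5.88092365e-04 -9.99999770e-01 -3.38661072e-04]
```

View pics/w7.png

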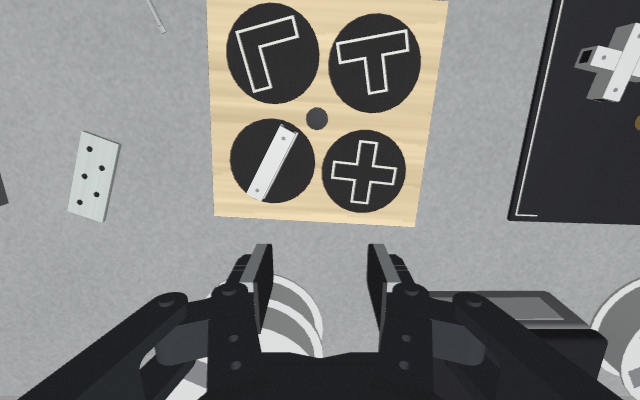

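```bash
cat > chk.py <<'E'
from h import *
import pickle,sys
k=4
def up(im): return cv2.resize(im,None,fx=k,fy=k,interpolation=cv2.INTER_CUBIC)
def dn(p): return (p+.5)/k-.5
def part(f,n,sd,zs,th=150):
    im=cv2.imread(f"pics/{f}.png");s=pickle.load(open(f"{f}.pkl","rb"));P=campose("wrist",s)
    g=up(cv2.cvtColor(im,cv2.COLOR_BGR2GRAY));x,y=sd
    b=np.zeros_like(g);b[max(0,y-60)*k:(y+60)*k,(x-60)*k:(x+60)*k]=255
    m=((g>th)&(b>0)).astype(np.uint8)*255
    sat=up(cv2.cvtColor(im,cv2.COLOR_BGR2HSV))[:,:,1]; m[sat>60]=0
    cs,_=cv2.findContours(m,cv2.RETR_EXTERNAL,cv2.CHAIN_APPROX_NONE)
    c=max((c for c in cs if cv2.pointPolygonTest(c,(sd[0]*k,sd[1]*k),False)>0),key=cv2.contourArea)
    q=corners(c,len(SH[n]))
    if q is None: print(n,'corners?');return
    q=dn(q)
    for z in zs:
        r=fit(SH[n],cast(q,z,P)[:,:2]);print(f,n,z,np.round(r[0],4),round(r[1],2),round(r[2],4),round(r[3]*1e3,2))
E
python3 - <<'E'
from chk import *
for th in(150,185,200): part("w7","straight",(272,162),(.03,.034,.038),th)
im=cv2.imread("pics/w7.png");cv2.imwrite("pics/c7.png",cv2.resize(im[105:215,215:325],None,fx=5,fy=5,interpolation=2))
E
```

```text
w7 straight 0.03 [ 0.5718 -0.267 ] -28.5 1.0147 0.85
w7 straight 0.034 [ 0.571  -0.2664] -28.5 1.0049 0.84
w7 straight 0.038 [ 0.5703 -0.2658] -28.5 0.995 0.84
w7 straight 0.03 [ 0.5718 -0.2672] -28.51 1.0087 0.54
w7 straight 0.034 [ 0.5711 -0.2666] -28.51 0.999 0.53
w7 straight 0.038 [ 0.5704 -0.2659] -28.51 0.9892 0.53
w7 straight 0.03 [ 0.5715 -0.2676] -27.58 1.0004 0.92
w7 straight 0.034 [ 0.5708 -0.2669] -27.58 0.9907 0.91
w7 straight 0.038 [ 0.57   -0.2663] -27.58 0.981 0.9
```

View pics/c7.png

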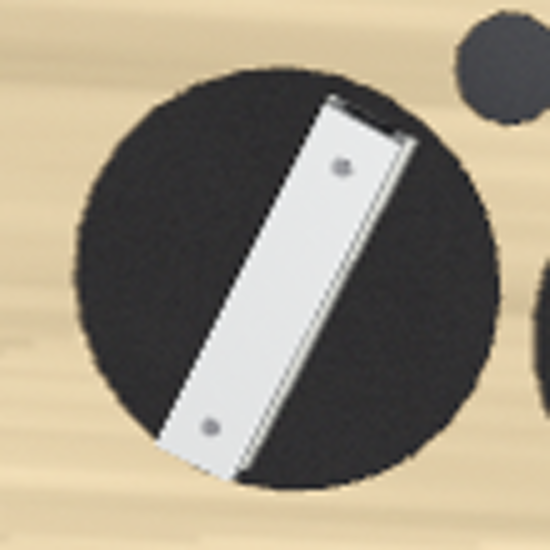

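```bash
python3 - <<'E'
from chk import *
for n,sd in dict(cross=(275,62),tee=(376,75),straight=(273,172),elbow=(373,180)).items():
  for th in (185,): part("w1",n,sd,(.028,.032),th)
E
sed -i 's/(.016,.02,.024)/(.0085,)/' meas.py; python3 meas.py | grep -E "disk|pad"
```

```text
w1 cross 0.028 [0.4503 0.1562] 77.79 0.9907 0.48
w1 cross 0.032 [0.4507 0.1567] 77.79 0.9812 0.48
w1 tee 0.028 [0.4504 0.2853] -9.28 0.9929 0.49
w1 tee 0.032 [0.4509 0.2846] -9.28 0.9834 0.48
w1 straight 0.028 [0.5845 0.1492] -29.4 0.9955 0.51
w1 straight 0.032 [0.5836 0.1498] -29.4 0.9859 0.5
w1 elbow 0.028 [0.5869 0.2824] -0.58 0.9881 0.6
w1 elbow 0.032 [0.5861 0.2817] -0.58 0.9786 0.6
disk elbow 0.0085 [ 0.4383 -0.2617] diam 114.6
pad elbow out 0.0085 [ 0.4203 -0.2913] 13.97 1.0517 1.96
pad elbow in 0.0085 [ 0.4209 -0.2906] 14.01 0.947 1.95
disk tee 0.0085 [ 0.4497 -0.1359] diam 114.5
pad tee out 0.0085 [ 0.4289 -0.1391] 9.78 1.06 1.8
pad tee in 0.0085 [ 0.4287 -0.1392] 9.8 0.9384 1.8
disk straight 0.0085 [ 0.5714 -0.2677] diam 114.5
pad straight out 0.0085 [ 0.5719 -0.2681] -28.58 1.052 1.85
pad straight in 0.0085 [ 0.5717 -0.268 ] -28.52 0.9484 1.68
disk cross 0.0085 [ 0.5858 -0.1443] diam 114.5
pad cross out 0.0085 [ 0.5862 -0.1439] 173.62 1.071 1.82
pad cross in 0.0085 [ 0.5862 -0.144 ] 83.62 0.9256 1.82
```

```bash
python3 -m jog '{"offset":[[0.09,0.81,0],[0.09,0.81,0],[0.09,0.81,0],[0.09,0.81,0],[0.09,0.81,0],[0.09,0.81,0],[0.09,0.81,0],[0.09,0.81,0],[0.09,0.81,0],[0.09,0.81,0],[0.09,0.81,0],[0.1,0.81,0]],"angular":[[0,0,-0.1],[0,0,0],[0,0,0],[0,0,0],[0,0,0],[0,0,0],[0,0,0],[0,0,0],[0,0,0],[0,0,0],[0,0,0],[0,0,0]],"jaw":[45,45,45,45,45,45,45,45,45,45,45,45]}'
python3 -m jog '{"offset":[[0,0,-0.6],[0,0,-0.9],[0,0,-0.9],[0,0,-0.9],[0,0,-0.9],[0,0,-0.6],[0,0,0],[0,0,0],[0,0,0]],"angular":[[0,0,0],[0,0,0],[0,0,0],[0,0,0],[0,0,0],[0,0,0],[0,0,0],[0,0,0],[0,0,0]],"jaw":[45,45,45,45,45,45,45,45,45]}'
python3 - <<'E'
from h import *
s=manip.state();im=manip.grab_frame("wrist")
cv2.imwrite("pics/w8.png",im)
Rm=q2R(s['tool_rot']);print(s['tool_pos'],np.degrees(np.arctan2(Rm[1,0],Rm[0,0])))
E
```

```text
time: 13.85
tool_pos: [0.6209, 0.2832, 0.3011]
tool_rot: [-0.707, 0.707, -0.005, 0.005]
contact_force: [0.1, -0.6, -0.3]
gripper_width: 0.532
time: 14.75
tool_pos: [0.623, 0.2823, 0.0642]
tool_rot: [0.708, -0.707, 0.003, -0.006]
contact_force: [0.1, 0.9, 0.7]
gripper_width: 0.527
[0.6229995  0.28233405 0.06421499] -0.740305488710385
```

View pics/w8.png

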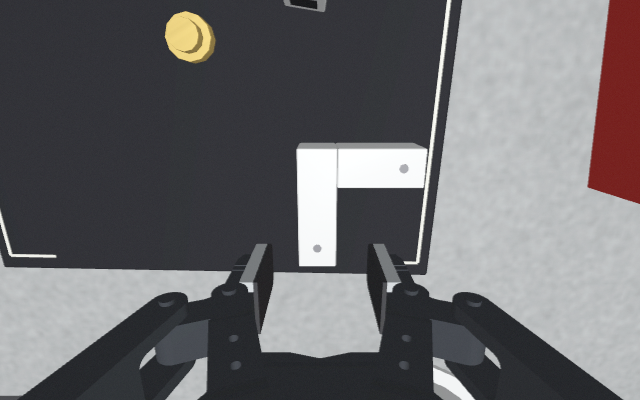

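```bash
python3 -m jog '{"offset":[[0,0,-0.5],[0,0,-0.35],[0,0,-0.15],[0,0,-0.05],[0,0,0],[0,0,0]],"angular":[[0,0,0],[0,0,0],[0,0,0],[0,0,0],[0,0,0],[0,0,0]],"jaw":[45,45,45,45,45,45]}'
python3 -m jog '{"offset":[[0,0,0],[0,0,0],[0,0,0],[0,0,0],[0,0,0],[0,0,0]],"angular":[[0,0,0],[0,0,0],[0,0,0],[0,0,0],[0,0,0],[0,0,0]],"jaw":[12,12,12,12,12,12]}'
```

```text
time: 15.4
tool_pos: [0.6216, 0.282, 0.0093]
tool_rot: [0.707, -0.707, 0.004, -0.005]
contact_force: [0.3, 1.4, -0.3]
gripper_width: 0.528
time: 16.0
tool_pos: [0.6218, 0.282, 0.0095]
tool_rot: [0.707, -0.707, 0.004, -0.005]
contact_force: [1.3, -0.8, 6.0]
gripper_width: 0.247
```

```bash
python3 -m jog '{"offset":[[0,0,0.3],[0,0,0.7],[0,0,0.7],[0,0,0.7],[0,0,0],[-0.1,-0.3,0],[-0.2,-0.6,0],[-0.25,-0.8,0],[-0.25,-0.8,0],[-0.25,-0.8,0],[-0.25,-0.8,0],[-0.25,-0.8,0]],"angular":[[0,0,0],[0,0,0],[0,0,0],[0,0,0],[0,0,0],[0,0,0.3],[0,0,0.3],[0,0,0.3],[0,0,0.3],[0,0,0.3],[0,0,0.3],[0,0,0.3]],"jaw":[12,12,12,12,12,12,12,12,12,12,12,12]}'
python3 -m jog '{"offset":[[-0.25,-0.8,0],[-0.25,-0.8,0],[-0.25,-0.8,0],[-0.25,-0.8,0],[-0.25,-0.8,0],[-0.25,-0.8,0],[-0.2,-0.8,0],[-0.1,-0.5,0],[0,-0.29,0],[0,0,0],[0,0,0]],"angular":[[0,0,0.32],[0,0,0],[0,0,0],[0,0,0],[0,0,0],[0,0,0],[0,0,0],[0,0,0],[0,0,0],[0,0,0],[0,0,0]],"jaw":[12,12,12,12,12,12,12,12,12,12,12]}'
python3 - <<'E'
from h import *
s=manip.state()
Rm=q2R(s['tool_rot']);print(s['tool_pos'],np.degrees(np.arctan2(Rm[1,0],Rm[0,0])))
E
```

```text
time: 17.2
tool_pos: [0.5418, 0.0354, 0.1275]
tool_rot: [0.703, -0.703, -0.073, 0.075]
contact_force: [1.0, 0.1, -0.5]
gripper_width: 0.247
time: 18.3
tool_pos: [0.4534, -0.2818, 0.1278]
tool_rot: [0.702, -0.701, -0.085, 0.085]
contact_force: [-0.6, 0.3, -0.7]
gripper_width: 0.246
[ 0.45342802 -0.28176729  0.12781791] 13.84405831085241
```

```bash
python3 -m jog '{"offset":[[0.02,-0.01,-0.4],[0,0,-0.7],[0,0,-0.7],[0,0,-0.3],[0,0,-0.12],[0,0,0],[0,0,0],[0,0,0]],"angular":[[0,0,0.02],[0,0,0],[0,0,0],[0,0,0],[0,0,0],[0,0,0],[0,0,0],[0,0,0]],"jaw":[12,12,12,12,12,12,12,12]}'
python3 -m jog '{"offset":[[0,0,-0.03],[0,0,0]],"angular":[[0,0,0],[0,0,0]],"jaw":[12,12]}'
```

```text
time: 19.1
tool_pos: [0.4557, -0.2842, 0.0193]
tool_rot: [-0.701, 0.703, 0.087, -0.085]
contact_force: [0.1, -1.1, -0.2]
gripper_width: 0.245
time: 19.3
tool_pos: [0.4547, -0.2836, 0.0165]
tool_rot: [-0.702, 0.702, 0.086, -0.086]
contact_force: [0.1, -0.3, -1.3]
gripper_width: 0.246
```

```bash
python3 -m jog '{"offset":[[0,0.02,-0.05],[0,0,0],[0,0,0]],"angular":[[0,0,0],[0,0,0],[0,0,0]],"jaw":[12,12,12]}'
python3 -m jog '{"offset":[[0,0,-0.03],[0,0,-0.02],[0,0,0]],"angular":[[0,0,0],[0,0,0],[0,0,0]],"jaw":[12,12,12]}'
```

```text
time: 19.6
tool_pos: [0.4542, -0.2821, 0.0131]
tool_rot: [0.702, -0.702, -0.086, 0.086]
contact_force: [0.4, 0.2, -0.4]
gripper_width: 0.243
time: 19.9
tool_pos: [0.4542, -0.2821, 0.0105]
tool_rot: [0.702, -0.702, -0.086, 0.086]
contact_force: [0.9, -0.6, -0.1]
gripper_width: 0.247
```

```bash
python3 -m jog '{"offset":[[0,0,-0.02],[0,0,0]],"angular":[[0,0,0],[0,0,0]],"jaw":[12,12]}'
```

```text
time: 20.1
tool_pos: [0.4546, -0.2825, 0.0104]
tool_rot: [-0.702, 0.702, 0.086, -0.086]
contact_force: [-0.8, 0.9, 4.1]
gripper_width: 0.246
```

```bash
python3 -m jog '{"offset":[[0,0,0.01],[0,0,0],[0,0,0],[0,0,0],[0,0,0.3],[0,0,0.7],[0,0,0.9],[0,0,0.9],[0,0,0.9],[0,0,0]],"angular":[[0,0,0],[0,0,0],[0,0,0],[0,0,0],[0,0,0],[0,0,0],[0,0,0],[0,0,0],[0,0,0],[0,0,0]],"jaw":[45,45,45,45,45,45,45,45,45,45]}'
python3 - <<'E'
from h import *
import pickle
s=manip.state();im=manip.grab_frame("wrist")
cv2.imwrite("pics/w9.png",im)
print(s['tool_pos'])
E
```

```text
time: 21.1
tool_pos: [0.4579, -0.2851, 0.2054]
tool_rot: [-0.698, 0.706, 0.09, -0.082]
contact_force: [0.9, -0.2, 0.3]
gripper_width: 0.524
[ 0.45791109 -0.28508363  0.20544108]
```

View pics/w9.png

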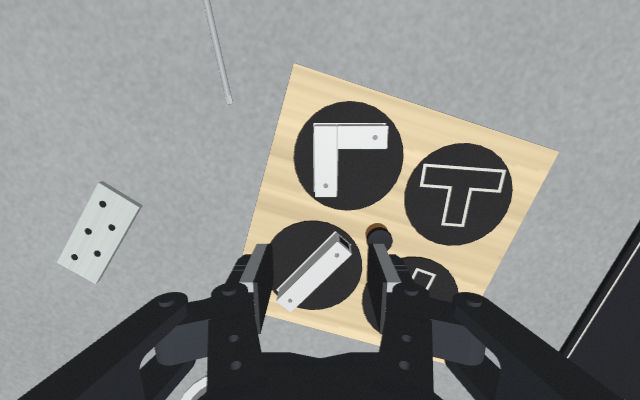

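The elbow sits on its pad at (348,155), correctly oriented. Next the tee, white at (382,72) in w1. The purple ones are decoys.

```bash
python3 -m jog '{"offset":[[0.04,0.4,0],[0.04,0.8,0],[0.04,0.9,0],[0.04,0.9,0],[0.04,0.9,0],[0.04,0.9,0],[0.04,0.9,0],[0.04,0.9,0],[0.04,0.9,0],[0.04,0.9,0],[0.04,0.9,0],[0.04,0.9,0]],"angular":[[0,0,-0.3],[0,0,-0.3],[0,0,-0.3],[0,0,-0.3],[0,0,-0.3],[0,0,-0.3],[0,0,-0.3],[0,0,-0.3],[0,0,-0.3],[0,0,-0.3],[0,0,-0.3],[0,0,-0.3]],"jaw":[45,45,45,45,45,45,45,45,45,45,45,45]}'
python3 -m jog '{"offset":[[0.02,0.7,0],[0.01,0.36,0],[0,0,-0.5],[0,0,-0.9],[0,0,-0.9],[0,0,-0.5],[0,0,0],[0,0,0],[0,0,0]],"angular":[[0,0,-0.28],[0,0,0],[0,0,0],[0,0,0],[0,0,0],[0,0,0],[0,0,0],[0,0,0],[0,0,0]],"jaw":[45,45,45,45,45,45,45,45,45]}'
python3 - <<'E'
from h import *
s=manip.state();im=manip.grab_frame("wrist")
cv2.imwrite("pics/w10.png",im)
Rm=q2R(s['tool_rot']);print(s['tool_pos'],np.degrees(np.arctan2(Rm[1,0],Rm[0,0])))
E
```

```text
time: 22.35
tool_pos: [0.4774, 0.2295, 0.1944]
tool_rot: [-0.705, 0.706, -0.048, 0.047]
contact_force: [0.1, -0.2, -0.5]
gripper_width: 0.522
time: 23.25
tool_pos: [0.4813, 0.2814, 0.0576]
tool_rot: [0.705, -0.704, 0.056, -0.059]
contact_force: [0.2, 0.3, -0.2]
gripper_width: 0.528
[0.48134502 0.28135268 0.05755365] -9.335210705340046
```

View pics/w10.png

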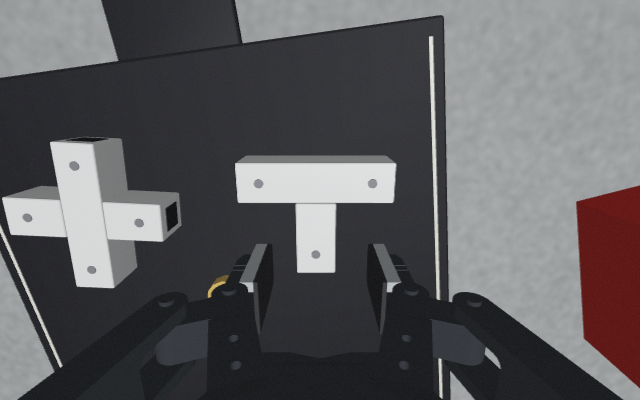

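```bash
python3 -m jog '{"offset":[[-0.01,-0.01,-0.4],[0,0,-0.3],[0,0,-0.15],[0,0,-0.04],[0,0,0],[0,0,0]],"angular":[[0,0,0],[0,0,0],[0,0,0],[0,0,0],[0,0,0],[0,0,0]],"jaw":[45,45,45,45,45,45]}'
python3 -m jog '{"offset":[[0,0,0],[0,0,0],[0,0,0],[0,0,0],[0,0,0],[0,0,0]],"angular":[[0,0,0],[0,0,0],[0,0,0],[0,0,0],[0,0,0],[0,0,0]],"jaw":[12,12,12,12,12,12]}'
python3 - <<'E'
from h import *
s=manip.state()
Rm=q2R(s['tool_rot']);print(s['tool_pos'],np.degrees(np.arctan2(Rm[1,0],Rm[0,0])))
E
```

```text
time: 23.9
tool_pos: [0.4799, 0.2805, 0.0115]
tool_rot: [0.705, -0.705, 0.057, -0.058]
contact_force: [0.6, -0.5, -1.1]
gripper_width: 0.527
time: 24.5
tool_pos: [0.4802, 0.2805, 0.0117]
tool_rot: [0.705, -0.705, 0.057, -0.058]
contact_force: [0.1, 0.1, 6.2]
gripper_width: 0.245
[0.48016009 0.28053731 0.01169352] -9.33596999370008
```

```bash
python3 -m jog '{"offset":[[0,0,0.3],[0,0,0.7],[0,0,0.7],[0,0,0.5],[0,0,0],[-0.03,-0.3,0],[-0.04,-0.6,0],[-0.04,-0.8,0],[-0.04,-0.8,0],[-0.04,-0.8,0],[-0.04,-0.8,0],[-0.04,-0.8,0]],"angular":[[0,0,0],[0,0,0],[0,0,0],[0,0,0],[0,0,0],[0,0,0.3],[0,0,0.3],[0,0,0.3],[0,0,0.3],[0,0,0.3],[0,0,0.3],[0,0,0.3]],"jaw":[12,12,12,12,12,12,12,12,12,12,12,12]}'
python3 -m jog '{"offset":[[-0.04,-0.8,0],[-0.04,-0.8,0],[-0.04,-0.8,0],[-0.04,-0.6,0],[0,-0.3,0],[0,-0.09,0],[0,0,0],[0,0,0],[0,0,0]],"angular":[[0,0,0.3],[0,0,0.3],[0,0,0.3],[0,0,0.19],[0,0,0],[0,0,0],[0,0,0],[0,0,0],[0,0,0]],"jaw":[12,12,12,12,12,12,12,12,12]}'
python3 - <<'E'
from h import *
s=manip.state()
Rm=q2R(s['tool_rot']);print(s['tool_pos'],np.degrees(np.arctan2(Rm[1,0],Rm[0,0])))
E
```

```text
time: 25.7
tool_pos: [0.4644, 0.0339, 0.1194]
tool_rot: [0.707, -0.707, -0.02, 0.022]
contact_force: [0.4, -0.3, -0.9]
gripper_width: 0.243
time: 26.6
tool_pos: [0.4579, -0.1331, 0.1206]
tool_rot: [0.705, -0.704, -0.061, 0.061]
contact_force: [1.5, 0.8, -1.2]
gripper_width: 0.246
[ 0.45791133 -0.13308582  0.12058023] 9.90092702399965
```

```bash
python3 -m jog '{"offset":[[0,-0.01,-0.4],[0,0,-0.7],[0,0,-0.6],[0,0,-0.3],[0,0,0],[0,0,0],[0,0,0],[0,0,0]],"angular":[[0,0,0],[0,0,0],[0,0,0],[0,0,0],[0,0,0],[0,0,0],[0,0,0],[0,0,0]],"jaw":[12,12,12,12,12,12,12,12]}'
python3 -m jog '{"offset":[[0,0,-0.05],[0,0,0],[0,0,0]],"angular":[[0,0,0],[0,0,0],[0,0,0]],"jaw":[12,12,12]}'
```

```text
time: 27.4
tool_pos: [0.4591, -0.1352, 0.0224]
tool_rot: [-0.704, 0.705, 0.061, -0.06]
contact_force: [-0.2, 0.3, -0.1]
gripper_width: 0.246
time: 27.7
tool_pos: [0.4579, -0.1348, 0.0184]
tool_rot: [-0.705, 0.705, 0.06, -0.06]
contact_force: [0.4, -0.2, -0.1]
gripper_width: 0.244
```

```bash
python3 -m jog '{"offset":[[0.01,0.01,-0.06],[0,0,-0.03],[0,0,0],[0,0,0]],"angular":[[0,0,0],[0,0,0],[0,0,0],[0,0,0]],"jaw":[12,12,12,12]}'
python3 -m jog '{"offset":[[0,0,-0.02],[0,0,0]],"angular":[[0,0,0],[0,0,0]],"jaw":[12,12]}'
```

```text
time: 28.1
tool_pos: [0.4583, -0.1342, 0.0136]
tool_rot: [0.705, -0.704, -0.06, 0.061]
contact_force: [-0.4, 0.1, -0.7]
gripper_width: 0.249
time: 28.3
tool_pos: [0.4584, -0.1342, 0.0127]
tool_rot: [-0.705, 0.705, 0.06, -0.06]
contact_force: [-1.2, 0.1, -1.0]
gripper_width: 0.243
```

```bash
python3 -m jog '{"offset":[[0,0,-0.02],[0,0,0]],"angular":[[0,0,0],[0,0,0]],"jaw":[12,12]}'
```

```text
time: 28.5
tool_pos: [0.4587, -0.1344, 0.0127]
tool_rot: [-0.704, 0.705, 0.06, -0.06]
contact_force: [-2.7, 2.0, 4.0]
gripper_width: 0.243
```

```bash
python3 -m jog '{"offset":[[0,0,0.01],[0,0,0],[0,0,0],[0,0,0],[0,0,0.3],[0,0,0.7],[0,0,0.9],[0,0,0.9],[0,0,0.9],[0,0,0]],"angular":[[0,0,0],[0,0,0],[0,0,0],[0,0,0],[0,0,0],[0,0,0],[0,0,0],[0,0,0],[0,0,0],[0,0,0]],"jaw":[45,45,45,45,45,45,45,45,45,45]}'
python3 -m jog '{"offset":[[0.04,0.4,0],[0.04,0.7,0],[0.04,0.8,0],[0.04,0.8,0],[0.04,0.8,0],[0.04,0.8,0],[0.04,0.7,0],[0.04,0.4,0],[0.04,0.29,0],[0,0,0],[0,0,0]],"angular":[[0,0,-0.4],[0,0,-0.4],[0,0,-0.4],[0,0,-0.4],[0,0,-0.4],[0,0,-0.4],[0,0,-0.4],[0,0,-0.4],[0,0,-0.48],[0,0,0],[0,0,0]],"jaw":[45,45,45,45,45,45,45,45,45,45,45]}'
python3 -m jog '{"offset":[[0,0,-0.5],[0,0,-0.9],[0,0,-0.9],[0,0,-0.5],[0,0,0],[0,0,0],[0,0,0]],"angular":[[0,0,0],[0,0,0],[0,0,0],[0,0,0],[0,0,0],[0,0,0],[0,0,0]],"jaw":[45,45,45,45,45,45,45]}'
python3 - <<'E'
from h import *
s=manip.state();im=manip.grab_frame("wrist")
cv2.imwrite("pics/w11.png",im)
Rm=q2R(s['tool_rot']);print(s['tool_pos'],np.degrees(np.arctan2(Rm[1,0],Rm[0,0])))
E
```

```text
time: 29.5
tool_pos: [0.4622, -0.136, 0.2056]
tool_rot: [-0.702, 0.707, 0.065, -0.056]
contact_force: [0.6, 0.2, 1.4]
gripper_width: 0.526
time: 30.6
tool_pos: [0.476, 0.15, 0.1965]
tool_rot: [-0.703, 0.703, -0.075, 0.075]
contact_force: [0.6, -0.2, 0.2]
gripper_width: 0.526
time: 31.3
tool_pos: [0.4783, 0.1501, 0.0597]
tool_rot: [0.703, -0.703, 0.074, -0.077]
contact_force: [0.6, 0.2, 0.5]
gripper_width: 0.526
[0.47827701 0.15005857 0.05970319] -12.30135841520521
```

View pics/w11.png

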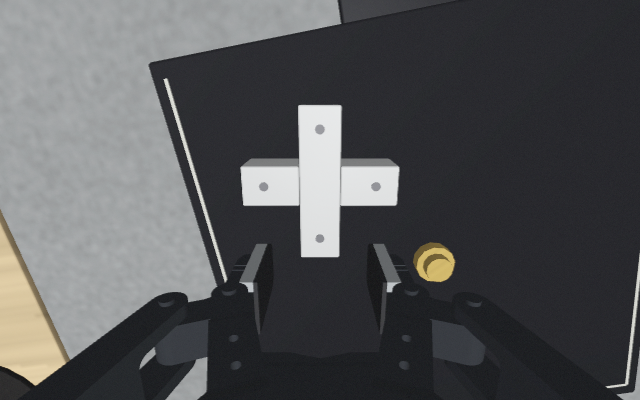

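```bash
python3 -m jog '{"offset":[[-0.01,0.0,-0.4],[0,0,-0.34],[0,0,-0.17],[0,0,-0.04],[0,0,0],[0,0,0]],"angular":[[0,0,0],[0,0,0],[0,0,0],[0,0,0],[0,0,0],[0,0,0]],"jaw":[45,45,45,45,45,45]}'
python3 -m jog '{"offset":[[0,0,0],[0,0,0],[0,0,0],[0,0,0],[0,0,0],[0,0,0]],"angular":[[0,0,0],[0,0,0],[0,0,0],[0,0,0],[0,0,0],[0,0,0]],"jaw":[12,12,12,12,12,12]}'
python3 - <<'E'
from h import *
s=manip.state()
Rm=q2R(s['tool_rot']);print(s['tool_pos'],np.degrees(np.arctan2(Rm[1,0],Rm[0,0])))
E
```

```text
time: 31.95
tool_pos: [0.4769, 0.1504, 0.011]
tool_rot: [0.703, -0.703, 0.075, -0.076]
contact_force: [0.2, 0.0, -0.8]
gripper_width: 0.532
time: 32.55
tool_pos: [0.4768, 0.1504, 0.0108]
tool_rot: [0.703, -0.703, 0.075, -0.076]
contact_force: [0.5, 0.4, 5.2]
gripper_width: 0.245
[0.47682226 0.15036599 0.01079713] -12.273988188686086
```

```bash
python3 -m jog '{"offset":[[0,0,0.3],[0,0,0.7],[0,0,0.7],[0,0,0.5],[0,0,0],[0.15,-0.3,0],[0.3,-0.6,0],[0.36,-0.8,0],[0.36,-0.8,0],[0.36,-0.8,0],[0.36,-0.8,0],[0.36,-0.8,0]],"angular":[[0,0,0],[0,0,0],[0,0,0],[0,0,0],[0,0,0],[0,0,0.1],[0,0,0.1],[0,0,0.2],[0,0,0.2],[0,0,0.2],[0,0,0.1],[0,0,0.08]],"jaw":[12,12,12,12,12,12,12,12,12,12,12,12]}'
python3 -m jog '{"offset":[[0.28,-0.6,0],[0.2,-0.3,0],[0,-0.15,0],[0,0,0],[0,0,0],[0,0,0]],"angular":[[0,0,0],[0,0,0],[0,0,0],[0,0,0],[0,0,0],[0,0,0]],"jaw":[12,12,12,12,12,12]}'
python3 - <<'E'
from h import *
s=manip.state()
Rm=q2R(s['tool_rot']);print(s['tool_pos'],np.degrees(np.arctan2(Rm[1,0],Rm[0,0])))
E
```

```text
time: 33.75
tool_pos: [0.5876, -0.0961, 0.1173]
tool_rot: [0.706, -0.706, 0.041, -0.038]
contact_force: [0.3, 0.7, -1.6]
gripper_width: 0.244
time: 34.35
tool_pos: [0.6118, -0.1461, 0.1193]
tool_rot: [0.706, -0.706, 0.039, -0.039]
contact_force: [0.2, 0.2, -0.1]
gripper_width: 0.243
[ 0.6117636  -0.14606406  0.11932608] -6.327533792822398
```

```bash
python3 -m jog '{"offset":[[0.02,-0.01,-0.4],[0,0,-0.7],[0,0,-0.6],[0,0,-0.3],[0,0,0],[0,0,0],[0,0,0],[0,0,0]],"angular":[[0,0,0],[0,0,0],[0,0,0],[0,0,0],[0,0,0],[0,0,0],[0,0,0],[0,0,0]],"jaw":[12,12,12,12,12,12,12,12]}'
python3 -m jog '{"offset":[[0,0,-0.05],[0,0,0],[0,0,0]],"angular":[[0,0,0],[0,0,0],[0,0,0]],"jaw":[12,12,12]}'
```

```text
time: 35.15
tool_pos: [0.6148, -0.1482, 0.022]
tool_rot: [-0.706, 0.706, -0.038, 0.041]
contact_force: [0.4, -0.8, -0.6]
gripper_width: 0.242
time: 35.45
tool_pos: [0.6134, -0.1478, 0.0174]
tool_rot: [-0.706, 0.706, -0.039, 0.039]
contact_force: [-0.5, 0.1, -0.4]
gripper_width: 0.245
```

```bash
python3 -m jog '{"offset":[[0,0.01,-0.06],[0,0,-0.03],[0,0,0],[0,0,0]],"angular":[[0,0,0],[0,0,0],[0,0,0],[0,0,0]],"jaw":[12,12,12,12]}'
python3 -m jog '{"offset":[[0,0,-0.02],[0,0,0]],"angular":[[0,0,0],[0,0,0]],"jaw":[12,12]}'
```

```text
time: 35.85
tool_pos: [0.6133, -0.1472, 0.0126]
tool_rot: [0.706, -0.706, 0.04, -0.039]
contact_force: [-0.0, -0.2, 0.1]
gripper_width: 0.243
time: 36.05
tool_pos: [0.6135, -0.1473, 0.0119]
tool_rot: [-0.706, 0.706, -0.039, 0.04]
contact_force: [0.7, -0.4, -0.3]
gripper_width: 0.244
```

```bash
python3 -m jog '{"offset":[[0,0,-0.02],[0,0,0]],"angular":[[0,0,0],[0,0,0]],"jaw":[12,12]}'
python3 -m jog '{"offset":[[0,0,0.005],[0,0,0],[0,0,0],[0,0,0],[0,0,0.3],[0,0,0.7],[0,0,0.9],[0,0,0.9],[0,0,0.9],[0,0,0.9],[0,0,0.9],[0,0,0]],"angular":[[0,0,0],[0,0,0],[0,0,0],[0,0,0],[0,0,0],[0,0,0],[0,0,0],[0,0,0],[0,0,0],[0,0,0],[0,0,0],[0,0,0]],"jaw":[45,45,45,45,45,45,45,45,45,45,45,45]}'
python3 -m jog '{"offset":[[-0.3,-0.4,0.1],[-0.3,-0.4,0.1],[0,-0.34,0],[0,0,0],[0,0,0],[0,0,0]],"angular":[[0,0,0.6],[0,0,0.46],[0,0,0],[0,0,0],[0,0,0],[0,0,0]],"jaw":[60,60,60,60,60,60]}'
python3 - <<'E'
from h import *
import pickle
s=manip.state();im=manip.grab_frame("wrist")
cv2.imwrite("pics/w12.png",im);pickle.dump(s,open("w12.pkl","wb"))
cv2.imwrite("pics/c12.png",cv2.resize(im[0:220,200:450],None,fx=2.7,fy=2.7,interpolation=2))
print(s['tool_pos'])
E
```

```text
time: 36.25
tool_pos: [0.6136, -0.1474, 0.0118]
tool_rot: [-0.706, 0.706, -0.039, 0.039]
contact_force: [-2.2, 0.8, 4.3]
gripper_width: 0.242
time: 37.45
tool_pos: [0.6165, -0.1483, 0.2974]
tool_rot: [-0.704, 0.708, -0.034, 0.045]
contact_force: [0.0, -0.0, 0.4]
gripper_width: 0.526
time: 38.05
tool_pos: [0.5836, -0.2036, 0.2956]
tool_rot: [0.707, -0.707, 0.0, 0.0]
contact_force: [-0.0, -0.1, -0.5]
gripper_width: 0.703
[ 0.5836473  -0.20364112  0.29557536]
```

View pics/c12.png

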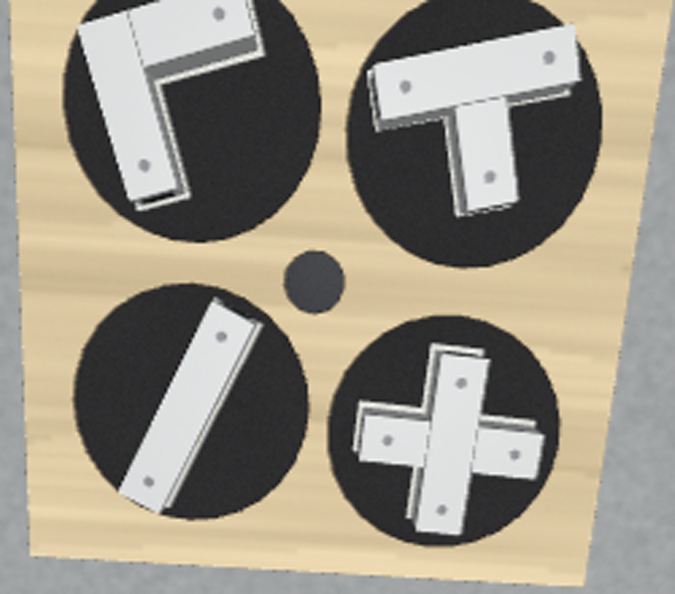

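```bash
python3 - <<'E'
from chk import *
for n,sd in dict(cross=(371,165),tee=(382,50),straight=(272,158)).items(): part("w12",n,sd,(.0345,),185)
# disks: refit centre in the same frame
im=cv2.imread("pics/w12.png");s=pickle.load(open("w12.pkl","rb"));P=campose("wrist",s)
h=up(cv2.cvtColor(im,cv2.COLOR_BGR2HSV)); 
wood=((h[:,:,1]>45)&(h[:,:,2]>110)).astype(np.uint8)*255
for n,sd in dict(cross=(371,165),tee=(382,50),straight=(272,158),elbow=(271,38)).items():
    print(n)
E
cat > view.py <<'E'
E
python3 - <<'E'
# expected pixel check: project target outline (top, z .0345 and underside) onto picture numbers only
from h import *
T=dict(straight=((.5718,-.268),-28.55),elbow=((.4207,-.2909),14),tee=((.4288,-.1392),9.8),cross=((.5862,-.144),-6.38))
print(T)
E
```

```text
w12 cross 0.0345 [ 0.582  -0.1479] -16.03 0.7328 87.91
w12 tee 0.0345 [ 0.4302 -0.1399] 10.43 0.9816 0.54
w12 straight 0.0345 [ 0.5702 -0.2671] -28.46 0.9832 0.47
cross
tee
straight
elbow
{'straight': ((0.5718, -0.268), -28.55), 'elbow': ((0.4207, -0.2909), 14), 'tee': ((0.4288, -0.1392), 9.8), 'cross': ((0.5862, -0.144), -6.38)}
```

```bash
cat > snap.py <<'E'
from h import *
import pickle,sys
n=sys.argv[1]
s=manip.state();im=manip.grab_frame("wrist")
cv2.imwrite(f"pics/{n}.png",im);pickle.dump(s,open(n+".pkl","wb"))
cv2.imwrite(f"pics/{n}c.png",cv2.resize(im[0:220,200:440],None,fx=2.7,fy=2.7,interpolation=2))
print(s['tool_pos'],s['joint_vel'].round(3))
E
python3 -m jog '{"offset":[[0.3,-0.4,-0.4],[0.5,-0.5,-0.5],[0.35,-0.37,-0.6],[0,0,0],[0,0,0],[0,0,0],[0,0,0]],"angular":[[0,0,0],[0,0,0],[0,0,0],[0,0,0],[0,0,0],[0,0,0],[0,0,0]],"jaw":[60,60,60,60,60,60,60]}'
python3 snap.py vA
python3 -m jog '{"offset":[[0.1,0.5,0],[0.1,0.7,0],[0.1,0.7,0],[0,0.55,0],[0,0,0],[0,0,0],[0,0,0],[0,0,0]],"angular":[[0,0,0],[0,0,0],[0,0,0],[0,0,0],[0,0,0],[0,0,0],[0,0,0],[0,0,0]],"jaw":[60,60,60,60,60,60,60,60]}'
python3 snap.py vB
python3 -m jog '{"offset":[[-0.5,0.05,0],[-0.7,0.05,0],[-0.7,0.05,0],[-0.7,0,0],[-0.12,0,0],[0,0,0],[0,0,0],[0,0,0]],"angular":[[0,0,0],[0,0,0],[0,0,0],[0,0,0],[0,0,0],[0,0,0],[0,0,0],[0,0,0]],"jaw":[60,60,60,60,60,60,60,60]}'
python3 snap.py vC
python3 -m jog '{"offset":[[-0.1,-0.5,0],[-0.1,-0.7,0],[-0.05,-0.7,0],[0,-0.6,0],[0,0,0],[0,0,0],[0,0,0],[0,0,0]],"angular":[[0,0,0],[0,0,0],[0,0,0],[0,0,0],[0,0,0],[0,0,0],[0,0,0],[0,0,0]],"jaw":[60,60,60,60,60,60,60,60]}'
python3 snap.py vD
python3 - <<'E'
import cv2,numpy as np
I={n:cv2.imread(f"pics/v{n}.png")[15:215,220:420] for n in "ABCD"}
g=np.vstack([np.hstack([I['D'],I['C']]),np.hstack([I['A'],I['B']])])
cv2.imwrite("pics/vall.png",cv2.resize(g,(600,600),interpolation=2))
E
```

```text
time: 38.8
tool_pos: [0.6415, -0.2673, 0.2237]
tool_rot: [-0.707, 0.708, 0.001, 0.001]
contact_force: [0.0, 0.2, 0.4]
gripper_width: 0.706
[ 0.64153613 -0.26731443  0.22369214] [-0.005 -0.003  0.003 -0.    -0.002 -0.001]
time: 39.65
tool_pos: [0.6558, -0.1463, 0.2214]
tool_rot: [-0.707, 0.707, -0.0, 0.001]
contact_force: [0.1, 0.4, 0.0]
gripper_width: 0.7
[ 0.65583511 -0.14632347  0.22142141] [-0.002  0.004  0.     0.002 -0.001  0.   ]
time: 40.5
tool_pos: [0.5209, -0.1381, 0.2213]
tool_rot: [-0.707, 0.707, -0.0, 0.0]
contact_force: [-0.0, -0.6, -0.4]
gripper_width: 0.702
[ 0.52089936 -0.13807211  0.22127303] [ 0.002  0.004  0.001 -0.004  0.001 -0.   ]
time: 41.35
tool_pos: [0.5077, -0.2618, 0.221]
tool_rot: [0.707, -0.707, -0.0, 0.0]
contact_force: [0.4, 0.8, -0.8]
gripper_width: 0.7
[ 0.50769927 -0.26178452  0.22098785] [-0.002 -0.005  0.002 -0.004 -0.002  0.   ]
```

View pics/vall.png

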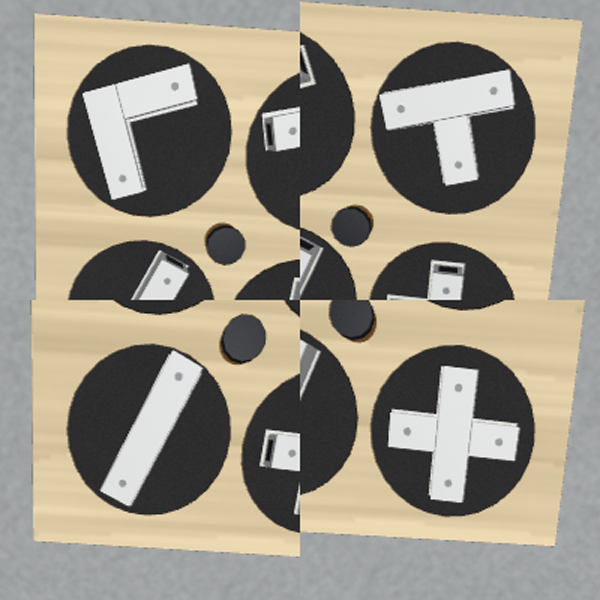

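```bash
python3 - <<'E'
from chk import *
off=dict(straight=(0,0),elbow=(-.024,-.024),tee=(-.021,0),cross=(0,0))
yaw=dict(straight=-28.55,elbow=14,tee=9.8,cross=-6.38)
for f,n in zip("ABCD",("straight","cross","tee","elbow")):
    f="v"+f
    im=cv2.imread(f"pics/{f}.png");s=pickle.load(open(f"{f}.pkl","rb"));P=campose("wrist",s)
    u=up(im);g=cv2.cvtColor(u,cv2.COLOR_BGR2GRAY)
    h=up(cv2.cvtColor(im,cv2.COLOR_BGR2HSV))
    pad0=s['tool_pos'][:2]-[.07,0]
    c0=proj(np.r_[pad0,.0085],P)[0]
    m=(g>125).astype(np.uint8)*255; roi=np.zeros_like(m);cv2.circle(roi,tuple(int(v*k) for v in c0),50*k,255,-1)
    m&=roi
    cs,_=cv2.findContours(m,cv2.RETR_EXTERNAL,cv2.CHAIN_APPROX_NONE)
    q=None
    for th in (185,170,200,150):
        mm=((g>th)&(roi>0)).astype(np.uint8)*255
        cs,_=cv2.findContours(mm,cv2.RETR_EXTERNAL,cv2.CHAIN_APPROX_NONE);c=max(cs,key=cv2.contourArea)
        q=corners(c,len(SH[n]))
        if q is None: continue
        r=fit(SH[n],cast(dn(q),.0345,P)[:,:2])
        if r[3]<.0012: break
    # disk: dark region containing pad, convex hull
    d=((g<110)|(mm>0)).astype(np.uint8)*255; d=cv2.morphologyEx(d,cv2.MORPH_OPEN,np.ones((9,9)))
    r2=np.zeros_like(d);cv2.circle(r2,tuple(int(v*k) for v in c0),int(64*k),255,-1);d&=r2
    cs,_=cv2.findContours(d,cv2.RETR_EXTERNAL,cv2.CHAIN_APPROX_NONE);c=cv2.convexHull(max(cs,key=cv2.contourArea))[:,0].astype(float)
    w=cast(dn(c),.0085,P)[:,:2]
    for _ in range(6):
        A=np.c_[2*w,np.ones(len(w))];so=np.linalg.lstsq(A,(w**2).sum(1),rcond=None)[0];R0=np.sqrt(so[2]+so[:2]@so[:2])
        e=abs(np.linalg.norm(w-so[:2],axis=1)-R0);w=w[e<max(.0008,2*np.median(e))]
    t=np.radians(yaw[n]);Rz=np.array([[np.cos(t),-np.sin(t)],[np.sin(t),np.cos(t)]])
    tg=so[:2]+Rz@np.array(off[n])
    print(n,th,"part",np.round(r[0],4),round(r[1],2),"scale",round(r[2],4),round(r[3]*1e3,2),"disk",so[:2].round(4),round(2e3*R0,1),"err mm",((np.array(r[0])-tg)*1e3).round(1))
E
```

```text
straight 185 part [ 0.5725 -0.2684] -28.48 scale 0.9407 0.81 disk [ 0.5718 -0.2681] 114.7 err mm [ 0.7 -0.3]
cross 185 part [ 0.5868 -0.1441] 83.6 scale 0.987 0.74 disk [ 0.5863 -0.1441] 114.7 err mm [ 0.4 -0. ]
tee 150 part [ 0.4308 -0.1399] 10.68 scale 0.9752 3.23 disk [ 0.4496 -0.1355] 114.7 err mm [ 1.9 -0.9]
elbow 185 part [ 0.4205 -0.291 ] 14.51 scale 0.9828 0.45 disk [ 0.4381 -0.2619] 114.7 err mm [-0.1 -0.1]
```

```bash
python3 - <<'E'
from chk import *
for th in(150,170,185,200):
    try: part("vC","tee",(319,85),(.0345,),th)
    except Exception as e: print(th,e)
    try: part("vA","straight",(319,90),(.0345,),th)
    except Exception as e: print(th,e)
# bystanders from the top camera
im=manip.grab_frame("top");cv2.imwrite("pics/top9.png",im)
cv2.imwrite("pics/top9c.png",cv2.resize(im[100:230,200:520],None,fx=2.5,fy=2.5,interpolation=cv2.INTER_CUBIC))
im=cv2.imread("pics/vC.png");cv2.imwrite("pics/vCc.png",cv2.resize(im[20:160,250:390],None,fx=4,fy=4,interpolation=2))
E
```

```text
vC tee 0.0345 [ 0.4304 -0.1392] 9.71 0.9895 0.65
vA straight 0.0345 [ 0.5705 -0.2672] -28.52 0.9914 0.54
vC tee 0.0345 [ 0.4303 -0.1392] 9.7 0.9853 0.66
vA straight 0.0345 [ 0.5704 -0.2672] -28.43 0.9866 0.67
vC tee 0.0345 [ 0.43   -0.1394] 10.2 0.9837 0.39
vA straight 0.0345 [ 0.5704 -0.2672] -28.53 0.9854 0.23
vC tee 0.0345 [ 0.43   -0.1395] 10.32 0.9791 0.43
vA straight 0.0345 [ 0.5704 -0.2673] -28.53 0.9821 0.13
```

View pics/vCc.png

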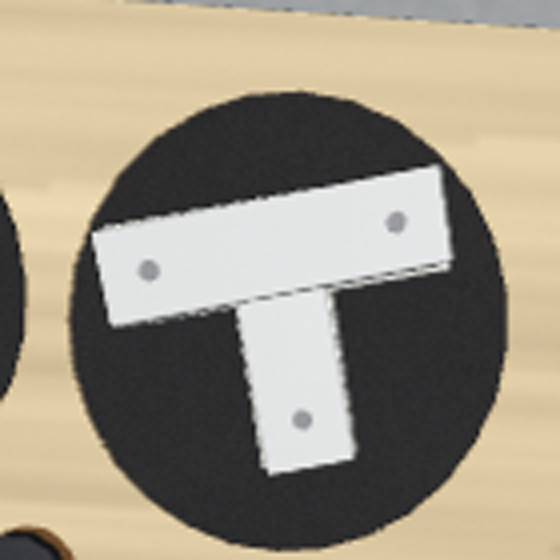

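View pics/top9c.png

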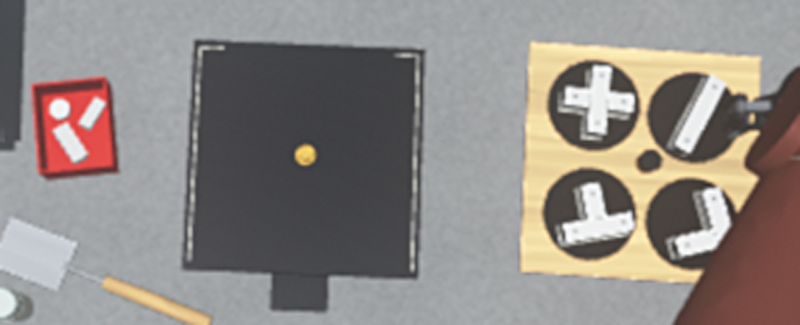

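All four parts are within about 1.5 mm and half a degree of their outlines, and the nozzle and pot haven't moved. Handing in.

```bash
python3 -c "
from plant import manip
print(manip.job_done(), manip.state()['time'])"
```

```text
the job is handed in; nothing more can be done
the job is handed in; nothing more can be done
```

I moved the straight, elbow, tee and cross connectors, in that order, from the plate to their matching pads, released them and handed the job in. That took about 42 s of the 96 s allowed. The arm was clear of everything at the end.

**Placing:** overhead wrist views show each part covering its outline and turned as drawn. Measured against the pads, the offsets are:

| Part | Offset |
|---|---|
| elbow | about 0.1 mm |
| cross | about 0.4 mm |
| tee | about 1.2 to 1.5 mm |
| straight | about 1.6 mm |

Angles agree within about 0.5°.

**Bystanders:** the top picture shows the nozzle and the pot where they stood at the start. I did not go near the purple tees or the scraps in the red tray.

**Checks that disagreed:**
- **Heights:** the pictures gave inconsistent surface heights. The scale fit put part tops anywhere from about 27 to 34 mm, so I set each part down by feel, at 4 to 5 N of contact force.
- **Straight and tee:** automatic fits on cropped views were unreliable for these two, and the straight's offset came out at 0.8 mm there. I re-measured both with a wider crop, and the figures above are from that.

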